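# Fit a hook hanger on the bench rail

### The job

Fit the hook hanger on the bench rail: lift it out of the two-place rack, stand it upright in the single parking socket and let go of it, then take it again by its two sides, bring its shoe in at the open end of the rail and slide it along until it rests against the stop, and leave it there. Leave the ring hanger in its place in the rack and do not disturb the petri dish, the beaker or the roll of tape.

Things in the scene. Friction and masses are not known exactly. Their poses are not given: they have to be found in the camera images.
- hook_hanger: loose C-shaped metal hanger with grey grip block, about 0.22 kg, 154 mm tall, the one with one upturned hook. Origin: underside centre of its foot (40 in x, 18 in y, z 0-40 mm). z up, hook towards -x, y along the rail when fitted. Stem x -23 to -7, y +-9, z 38-120. Hook of 8 mm rod from the stem at z 62 out to x -69, tip z 82
- hook_hanger_grip (a point): centre of the hook hanger's grip block (hanger frame x 0, y 0, z 136 mm), its topmost part, 46 (x) x 28 (y) x 36 (z) mm; can be gripped across x or across y
- hook_hanger_shoe (a point): centre of the hook hanger's shoe (hanger frame x 12.5, y 0, z 85 mm). Shoe 20 (x) x 32 (y) x 20 (z) mm, both y ends tapering over 7 mm to 13 x 13 mm; joined to the stem by a neck 18 mm in y and 8 mm high
- ring_hanger: the other loose hanger, the same but for a flat ring of 51 mm outer diameter in place of the hook; it stays in the rack. Frame as for the hook hanger
- rack: fixed white rack 80 (x) x 190 (y) x 40 mm; origin underside centre. Sockets at y +-50, floor z 6, 4 mm wider than the foot; a hanger in each (either way), axes parallel to the rack's. At each hanger's +y and -y side a steel plate (38 mm in x, inner face 19 mm from the hanger's middle, top z 155) keeps fingers off: the grip block can only be taken front and back, across x
- dock: fixed single parking socket, white block 70 (x) x 48 (y) x 40 mm on a 90 x 84 x 5 mm flange; origin at the centre of its underside. Its hole takes the hanger's foot with 5 mm to spare both ways (45 x 23 mm, long along x), with a 3 mm chamfer; room all round
- dock_floor (a point): centre of the floor of the parking socket's hole, z 6 mm; a seated hanger's origin lies here
- rail: fixed aluminium C-channel 260 mm long (y), 31 x 31 mm outside, 11 mm slot to -x, on a white panel. Origin on the worktop under its middle. Inside 23 x 23 mm, centred at x 0, z 121.5. -y end open, +y end capped. Panel face x 15.5, top z 185: 5 mm behind a fitted grip block, so there it is held only across y. Fitted hanger: axes parallel, origin x -12.5, z 35 mm
- rail_mouth (a point): centre of the channel's open end (rail frame x 0, y -130, z 121.5 mm). Channel top z 137 mm; walls and lips 4 mm; stem stays in front of the slot, shoe inside
- stop: fixed dark stop block clamped in the channel, 16 mm long in y, black knob in front; origin at its centre on the channel's middle line, axes parallel to the rail's, somewhere at rail frame y 0 to 80 mm. With the shoe touching it, the shoe's centre is 24 mm from the stop's centre, on the open-end side
- petri: petri dish 94 mm across, 15 mm high, loose bystander; origin at the centre of its underside
- beaker: glass beaker 57 x 66 x 71 mm, loose bystander; origin at the centre of its underside
- tape: roll of tape 52 mm across, 19 mm high, loose bystander; origin at the centre of its underside
Mind the look-alikes: they are no part of the job. What is shaped like the hook_hanger but green or orange is not meant.

How it is judged:
On the way, in this order (a step that is already met when the one before it is completed fails the run):
1. the hook hanger stands upright in the parking socket, let go (distance between hook_hanger and dock_floor below 0.008 m and angle between hook_hanger's own z axis and vertical below 0.1 rad and contact force between hook_hanger and the fingers below 0.1 N), for 0.2 s.
2. the hook hanger's shoe is wholly inside the rail's channel (y of hook_hanger_shoe in the frame of rail_mouth between 0.016 and 0.25 m and x of hook_hanger_shoe in the frame of rail between -0.005 and 0.005 m and z of hook_hanger_shoe in the frame of rail_mouth between -0.005 and 0.005 m), for 0.1 s.
At the end, for the whole second after the job is handed in: The hook hanger hangs upright (within 10 degrees) in the rail, its shoe inside the channel and no more than 3.5 mm short of touching the stop, let go and at rest; the ring hanger still stands in its place in the rack (within 20 mm) (y of hook_hanger_shoe in the frame of stop between -0.0275 and -0.02 m and x of hook_hanger_shoe in the frame of rail between -0.005 and 0.005 m and z of hook_hanger_shoe in the frame of rail_mouth between -0.005 and 0.005 m and angle between hook_hanger's own z axis and vertical below 0.17 rad and linear speed of hook_hanger below 0.02 m/s and contact force between hook_hanger and the fingers below 0.1 N and distance of ring_hanger from where it was at the start of the episode below 0.02 m and angle between ring_hanger's own z axis and vertical below 0.12 rad).
It fails at once if the ring hanger is taken out of its place in the rack (distance of ring_hanger from where it was at the start of the episode above 0.04 m).
It fails at once if the petri dish is disturbed (moved over 40 mm) (distance of petri from where it was at the start of the episode above 0.04 m).
It fails at once if the beaker is disturbed (moved over 40 mm) (distance of beaker from where it was at the start of the episode above 0.04 m).
It fails at once if the roll of tape is disturbed (moved over 40 mm) (distance of tape from where it was at the start of the episode above 0.04 m).
It also fails if it takes over 61 s, if anything falls off the work surface, if the arm or the gripper's body presses on something with over 40 N, if the wrist force passes 120 N, or if a joint passes its speed limit or range.

### The arm

A 7-joint arm with a two-finger parallel gripper is mounted at the origin on a cart in front of the work surface, level with it; the furniture and walls round the work are solid. World frame = base frame: x ahead of the robot, y to its left, z up, the work surface at z = 0. Lengths are in m, angles in rad, forces in N, time in s.
With the tool pointing down it reaches from about 0.4 to 0.875 m from the base axis. Payload 6.5 kg.
Tool frame: the origin (TCP) lies where the fingers leave the gripper's body, on its centre line; the fingertips stand ahead of it and the grasp point (between the pads) lies 54 mm ahead of it (robot.tip_extent is the z of the fingertips in the tool frame, in m); z points along the fingers, y is the line along which they close (so a half turn about z gives the same grasp; the last joint's range is limited). The gripper opens to 85 mm and grips with 20 to 120 N. Pads are 22 mm wide; open, the fingers measure 114 mm over their backs; the gripper's body (76 mm by 85 mm) begins 54 mm behind the grasp point. The pads swing forward as they close: fully open they stand 13 mm farther back than shut.
Start: joints at [-1.365, 0.536, -0.004, 1.538, 0.003, 1.067, -0.071], TCP at [0.174, 0.626, 0.304] pointing down, gripper open.
Joint ranges: [-2.7, 2.7], [-0.37, 2.16], [-1.27, 1.26], [0.24, 2.4], [-1.31, 4.45], [0.19, 1.91], [-2.76, 2.76]. Speed limits (rad/s): [2.39, 2.39, 3.14, 3.14, 3.14, 3.14, 3.14].

### API

Orientations are given as a 3x3 rotation matrix whose columns are the frame's x, y, z axes.
In Python, from workcell import sense, eyes, robot gives the robot as it stands.
- The arm moves only by the tool step_arm, never from a script. Its argument "commands" is one flat list of numbers, 7 for each row, row after row: the shift along the world's x, y, z in cm, then the turn, a rotation vector about the world's x, y, z in rad, then the closure, from -1 (fully open) to 1 (shut). A call has 1 to 20 rows; each row is the pose to reach, as a shift and turn from the pose commanded when the call began; what a row does not reach only later rows make up. A row lasts 1/10 s, in which the tool goes at most 50 mm and 8.59 degrees, less where a joint would pass 70% of its speed; a pose out of reach is approached as far as the arm can. A call with a gripper value outside its range is refused whole. The fingers move at their own pace and stop on an object; "force" is the grip in N (left out, the last holds). Time passes only in rows, so rows that repeat a pose let the fingers close. It gives the time, the measured TCP pose, the force, the opening and the grip force at its end, in the units of the state.
- sense(): the state, without advancing time (a new reading comes with each control period).
- eyes.grab_frame(name): name is "side" or "top" or "wrist"; returns a dict with "image" (384x512x3 uint8, red, green, blue), "vfov" (degrees; the focal length in pixels is half the picture's height over the tangent of half this angle, whatever the lens; pixels are square), "cx", "cy" (the principal point, pixels), "xyz" and "attitude" of the camera in the world. Camera axes: x right, y down, z forward; pixel columns grow to the right and rows downward; lengths in m; the calibration is good to about 2 mm. A picture is of the moment at which its call begins. There is no depth.
- robot.job_done(): hands the job in; it is judged then, once.
Trained networks look in a picture, given as the dict that the camera call returned (one of the last four; its "shot" number tells which), for a name from the list of things; names that differ only in an ending like _2 or _b are one class to them, and where a whole thing is asked for, a point or a joint stands for the part that bears it (a point fixed in the world has none). Each returns a list of dicts, best first, with "score" (0 to 1); they miss things now and then, are a little off and sometimes report something else, mostly with a low value. They report only what shows in the picture. A call takes as long as a camera call. They do not tell look-alikes from the thing itself.
- eyes.spot_in(target, picture): "point" ([x, y, z] in m, in world coordinates, good to about 4 mm: the middle of the surface that is visible of it).
The state is a dict: "time_s": time; "joint_positions": joint angles; "qvel": joint speeds; "effort": joint torques, N m; "tool_pos": TCP position; "tool_rot": TCP orientation; "ft_force": force on the tool from outside, world axes, zero at the start; "ft_torque": the same for the moment, N m; "width": opening from 0.0 (shut) to 1.0 (fully open); "gripper_force": force on a finger pad.
Only numpy, scipy, OpenCV 4.12 (cv2) and the standard library are available. Lean on these libraries where they do the work, as an engineer would, in place of code of your own. Each camera call takes 0.05 s, during which the arm holds its last target. There are 200 camera calls.

## Working session

There is one attempt and no reset: what is moved stays moved. The work goes in short steps, Python scripts to look and compute and a tool call to move; the robot and the scene stay as the last step left them, time stands still between calls to the robot, and variables do not carry over. Pictures are saved under pics/ and viewed, at most 10 in all, crops included, and the job is handed in when it is done.

Besides the shell and the picture viewer there is one more tool, called after ">>>" as a command line: name --argument value ..., lists and objects as JSON in quotes. step_arm: Moves the arm, as the interface text tells. Its arguments: {"type":"object","properties":{"commands":{"type":"array"},"force":{"type":"number"}},"required":["commands"]}

```bash
mkdir -p pics; cat > h.py <<'E'
import numpy as np, cv2
from workcell import sense, eyes, robot
def grab(n):
    return eyes.grab_frame(n)
def save(f,name,crop=None,scale=1):
    im=cv2.cvtColor(np.asarray(f["image"]),cv2.COLOR_RGB2BGR)
    if crop: x0,y0,x1,y1=crop; im=im[y0:y1,x0:x1]
    if scale!=1: im=cv2.resize(im,None,fx=scale,fy=scale,interpolation=cv2.INTER_CUBIC)
    cv2.imwrite("pics/"+name,im)
def K(f):
    fl=f["image"].shape[0]/2/np.tan(np.radians(f["vfov"])/2); return fl
def proj(f,p):
    R=np.array(f["attitude"]);c=R.T@(np.array(p)-np.array(f["xyz"]))
    return np.array([f["cx"]+K(f)*c[0]/c[2],f["cy"]+K(f)*c[1]/c[2]])
def ray(f,uv,z=None,ax=2):
    R=np.array(f["attitude"]);d=R@np.array([(uv[0]-f["cx"])/K(f),(uv[1]-f["cy"])/K(f),1.])
    o=np.array(f["xyz"])
    return o+d*(z-o[ax])/d[ax]
E
cat > a.py <<'E'
from h import *
np.set_printoptions(precision=4,suppress=True)
for n in ["top","side"]:
    f=grab(n); save(f,n+"0.png",scale=1.5)
    print(n,f["vfov"],f["cx"],f["cy"],f["xyz"],np.array(f["attitude"]).tolist())
    for t in ["hook_hanger","hook_hanger_grip","ring_hanger","rack","dock","rail","stop","petri","beaker","tape"]:
        for d in eyes.spot_in(t,f)[:4]:
            print(t,round(d["score"],2),np.array(d["point"]),proj(f,d["point"]).round())
s=sense();print(s["time_s"],s["tool_pos"],s["tool_rot"],robot.tip_extent)
E
python3 a.py
```

```text
top 43.839522539403724 256.4954686069528 191.51574481703534 [ 0.3772 -0.1962  1.7151] [[-0.024792749947582366, -0.9963063507986607, 0.08221298503455747], [-0.9996819665312886, 0.025088037712034512, 0.0025604991494978992], [-0.004613604032825234, -0.08212335673859934, -0.9966114934796874]]
hook_hanger 0.79 [ 0.4525 -0.5625  0.1451] [369. 205.]
hook_hanger 0.66 [ 0.375  -0.4676  0.159 ] [342. 229.]
hook_hanger 0.59 [ 0.3856 -0.1799  0.1487] [254. 228.]
hook_hanger 0.56 [ 0.3655 -0.6865  0.1282] [407. 231.]
hook_hanger_grip 0.76 [ 0.4492 -0.5726  0.1435] [372. 206.]
hook_hanger_grip 0.6 [ 0.366  -0.6891  0.1307] [408. 231.]
hook_hanger_grip 0.56 [ 0.4832 -0.2602  0.1582] [277. 198.]
hook_hanger_grip 0.55 [ 0.3699 -0.4676  0.1561] [342. 231.]
ring_hanger 0.77 [ 0.4771 -0.3598  0.1574] [308. 199.]
ring_hanger 0.49 [ 0.6302 -0.2101  0.0167] [261. 160.]
ring_hanger 0.44 [0.6538 0.083  0.0277] [179. 155.]
rack 0.67 [ 0.4835 -0.3081  0.0391] [290. 200.]
rail 0.92 [0.6588 0.0821 0.0321] [179. 154.]
stop 0.69 [ 0.4844 -0.0302  0.0086] [212. 202.]
petri 0.78 [ 0.6307 -0.2108  0.015 ] [261. 160.]
[... 644 characters left out ...]
965] [213. 201.]
hook_hanger_grip 0.89 [ 0.4492 -0.5832  0.0924] [240. 273.]
hook_hanger_grip 0.89 [ 0.3612 -0.7037  0.0879] [215. 307.]
hook_hanger_grip 0.8 [ 0.378  -0.4838  0.093 ] [217. 254.]
ring_hanger 0.67 [ 0.477  -0.3728  0.1105] [243. 226.]
rack 0.92 [ 0.4893 -0.3815  0.0359] [247. 243.]
rack 0.32 [ 0.4663 -0.271   0.145 ] [237. 202.]
dock 0.54 [ 0.4701 -0.0455  0.0243] [234. 192.]
rail 0.88 [0.6583 0.0321 0.027 ] [275. 179.]
petri 0.76 [ 0.6296 -0.22    0.0139] [277. 217.]
petri 0.27 [ 0.4722 -0.0424  0.025 ] [234. 192.]
beaker 0.48 [0.4307 0.1705 0.0441] [222. 163.]
1.1 [0.1745 0.6261 0.3039] [[-0.9633  0.2684  0.    ]
 [ 0.2684  0.9633 -0.    ]
 [-0.     -0.     -1.    ]] 0.0726
```

View pics/top0.png

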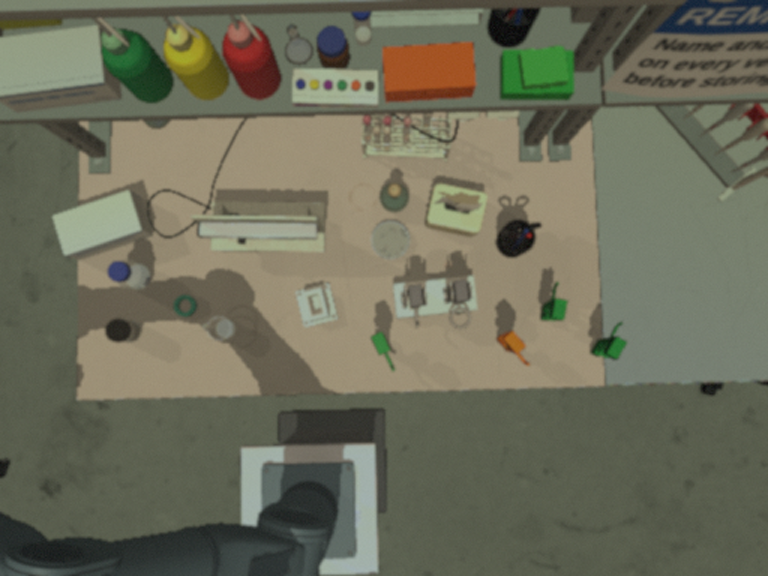

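View pics/side0.png

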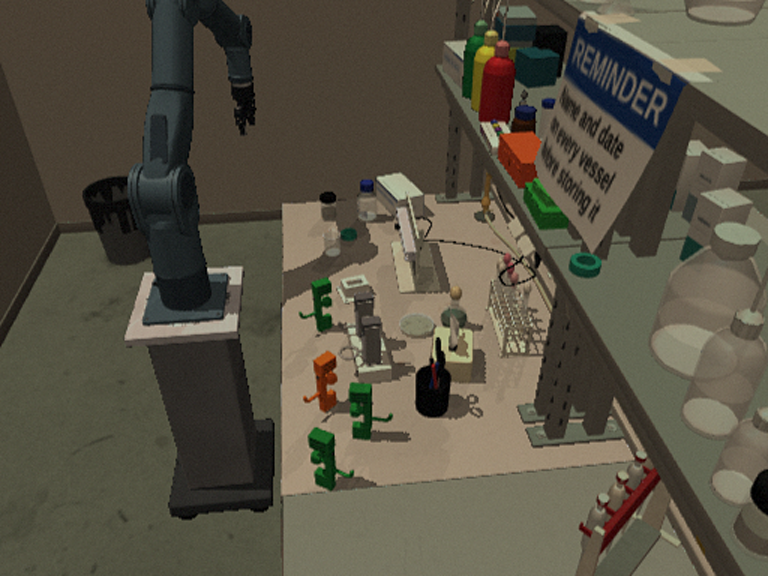

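Candidates (top0 pixels): grey hook hanger (415,295) and grey ring hanger (458,290), both in the rack. The ring shows at (459,317) and the hook at (417,320). Look-alikes are green (381,345), (555,308), (612,347) and orange (513,342). My choice is the grey one at (415,295), about (0.483, -0.26), and I'll check it with a close crop. First I'll move over the dock.

>>> step_arm --commands '[27.6,-29.6,5.6,0,0,-1.19,-1,27.6,-29.6,5.6,0,0,-1.19,-1,27.6,-29.6,5.6,0,0,-1.19,-1,27.6,-29.6,5.6,0,0,-1.19,-1,27.6,-29.6,5.6,0,0,-1.19,-1,27.6,-29.6,5.6,0,0,-1.19,-1,27.6,-29.6,5.6,0,0,-1.19,-1,27.6,-29.6,5.6,0,0,-1.19,-1,27.6,-29.6,5.6,0,0,-1.19,-1,27.6,-66.6,9.6,0,0,-1.19,-1,27.6,-66.6,9.6,0,0,-1.19,-1,27.6,-66.6,9.6,0,0,-1.19,-1,27.6,-66.6,9.6,0,0,-1.19,-1,27.6,-66.6,9.6,0,0,-1.19,-1,27.6,-66.6,9.6,0,0,-1.19,-1,27.6,-66.6,9.6,0,0,-1.19,-1,27.6,-66.6,9.6,0,0,-1.19,-1,27.6,-66.6,9.6,0,0,-1.19,-1]' --force 40

```text
time_s: 2.9
tool_pos: [0.4504, -0.0433, 0.4006]
tool_rot: [[-0.103, 0.995, 0.002], [0.995, 0.103, -0.0], [-0.0, 0.002, -1.0]]
ft_force: [0.4, 0.4, -0.5]
width: 1.0
gripper_force: 0.0
```

```bash
cat > b.py <<'E'
from h import *
import sys
np.set_printoptions(precision=4,suppress=True)
name=sys.argv[1]
f=grab("wrist"); save(f,name,scale=1.5)
print(f["vfov"],f["cx"],f["cy"],f["xyz"],np.array(f["attitude"]).tolist())
for t in sys.argv[2:]:
    for d in eyes.spot_in(t,f)[:3]:
        print(t,round(d["score"],2),np.array(d["point"]),proj(f,d["point"]).round())
np.save("pics/"+name+".npy",f,allow_pickle=True)
E
python3 b.py w1.png hook_hanger_grip ring_hanger dock dock_floor stop rail
```

```text
69.94681078524104 256.1778076606655 189.58985895343332 [0.4416 0.0342 0.4704] [[0.9946827277779227, 0.09757333527557084, 0.0329501942857511], [0.10296984748060604, -0.9480400626121931, -0.3010269924642747], [0.0018658965910339808, 0.3028192264792096, -0.9530461869733499]]
hook_hanger_grip 0.94 [ 0.3885 -0.1767  0.1242] [203. 253.]
hook_hanger_grip 0.82 [ 0.4791 -0.252   0.1536] [261. 316.]
ring_hanger 0.48 [ 0.4443 -0.3456  0.0698] [236. 322.]
dock 0.66 [ 0.4789 -0.0285  0.0023] [274. 143.]
dock_floor 0.95 [ 0.4837 -0.0237  0.0058] [277. 141.]
stop 0.79 [0.622  0.1247 0.1274] [425.  35.]
stop 0.52 [ 0.4767 -0.2528  0.1592] [260. 319.]
rail 0.63 [0.6562 0.0743 0.1368] [446.  86.]
```

View pics/w1.png

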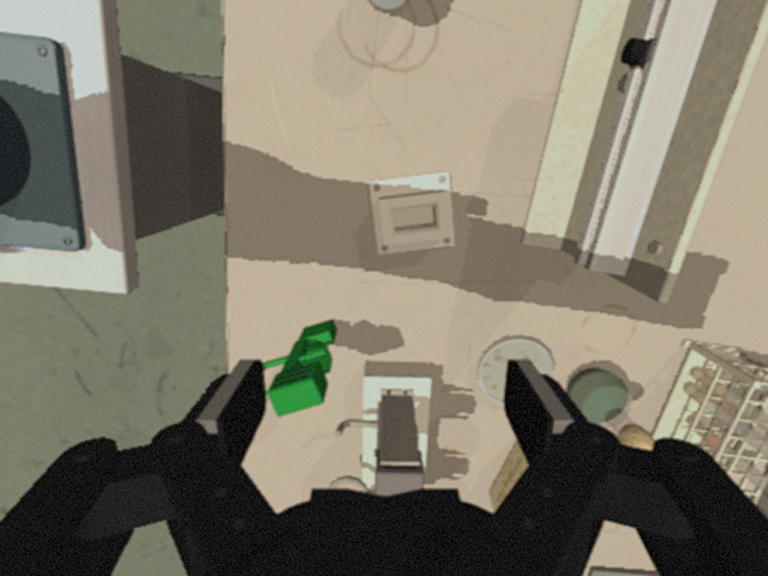

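The wrist view shows the dock hole centred near (413,217), the rail's open end at about (583-628,262-275), the stop knob at (636,52), and the hook hanger in the rack at (397,420) with its hook to -x at (343,428). Next I'll compute the dock and rail poses, and measure the rack yaw.

```bash
cat > c.py <<'E'
from h import *
np.set_printoptions(precision=4,suppress=True)
f=np.load("pics/w1.png.npy",allow_pickle=True).item()
g=lambda u,v,z: ray(f,(u/1.5,v/1.5),z)
fl=[g(*p,.005) for p in [(370,183),(449,173),(455,248),(378,254)]]
print("flange",np.array(fl)[:,:2].tolist(),"c",np.mean(fl,0))
ang=lambda a,b: np.degrees(np.arctan2(*(b-a)[[1,0]]))
print("yaw x edges",ang(fl[0],fl[1]),ang(fl[3],fl[2]),"y",ang(fl[3],fl[0])-90,ang(fl[2],fl[1])-90)
r1,r2,r3,r4=[g(*p,.137) for p in [(583,262),(628,275),(660,0),(716,0)]]
print("rail mouth front/back",r1,r2,"yaw",ang(r1,r3)-90,ang(r2,r4)-90)
E
python3 c.py
python3 - <<'E'
from h import *
f=np.load("pics/w1.png.npy",allow_pickle=True).item()
im=f["image"]
a=cv2.resize(im[100:180,235:315],None,fx=5,fy=5,interpolation=cv2.INTER_CUBIC)
b=cv2.resize(im[0:200,375:495],None,fx=3,fy=3,interpolation=cv2.INTER_CUBIC)
c=np.zeros((600,760,3),np.uint8);c[:400,:400]=a;c[:600,400:760]=b
cv2.imwrite("pics/crop1.png",c[:,:,::-1])
E
```

```text
flange [[0.4300705014648373, 0.0020286819792623353], [0.5149255114013935, 0.02148961999778294], [0.5343868663653519, -0.06056740346250534], [0.44669952358146214, -0.07674154118510854]] c [ 0.4815 -0.0284  0.005 ]
yaw x edges 12.917030098449903 10.450876325089505 y 11.92056639097261 13.342246824531344
rail mouth front/back [ 0.6164 -0.0345  0.137 ] [ 0.657  -0.0417  0.137 ] yaw -1.997616924663646 -1.388036621287256
```

View pics/crop1.png

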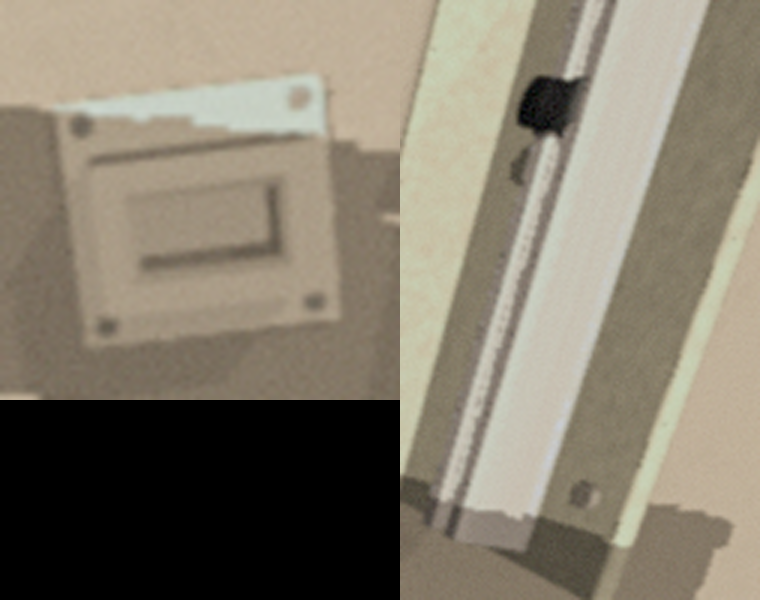

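>>> step_arm --commands '[1,-11,-3,0,0,0,-1,1,-11,-3,0,0,0,-1,1,-11,-3,0,0,0,-1,2,-19,-3,0,0,0,-1,2,-19,-3,0,0,0,-1,2,-19,-3,0,0,0,-1,2,-19,-3,0,0,0,-1]'

```text
time_s: 3.95
tool_pos: [0.4706, -0.2295, 0.3695]
tool_rot: [[-0.109, 0.994, -0.001], [0.994, 0.109, 0.0], [0.0, -0.001, -1.0]]
ft_force: [0.9, -0.3, -0.0]
width: 1.001
gripper_force: 0.0
```

The crop shows the dock flange corners at (55,108), (325,75), (340,318) and (88,347) on the left. On the right it shows the rail's back top edge from (708,0) to (527,551) and the knob at (548,105). Now the close look at the rack.

```bash
python3 b.py w2.png hook_hanger_grip ring_hanger rack
```

```text
69.94681078524104 256.1778076606655 189.58985895343332 [ 0.4617 -0.152   0.4393] [[0.994123468588957, 0.1033711788443465, 0.032139206352808355], [0.10825050355118643, -0.9476447394479062, -0.3004185018896505], [-0.0005980648567161517, 0.3021321683982649, -0.9532658575326125]]
hook_hanger_grip 0.98 [ 0.3898 -0.4633  0.0936] [188. 309.]
hook_hanger_grip 0.86 [ 0.3931 -0.1778  0.1526] [186. 121.]
hook_hanger_grip 0.67 [ 0.4828 -0.2568  0.1574] [265. 205.]
ring_hanger 0.6 [ 0.4878 -0.3533  0.1572] [260. 280.]
rack 0.66 [ 0.4861 -0.2798  0.041 ] [263. 192.]
rack 0.53 [ 0.6576 -0.0362  0.0109] [406.  31.]
```

View pics/w2.png

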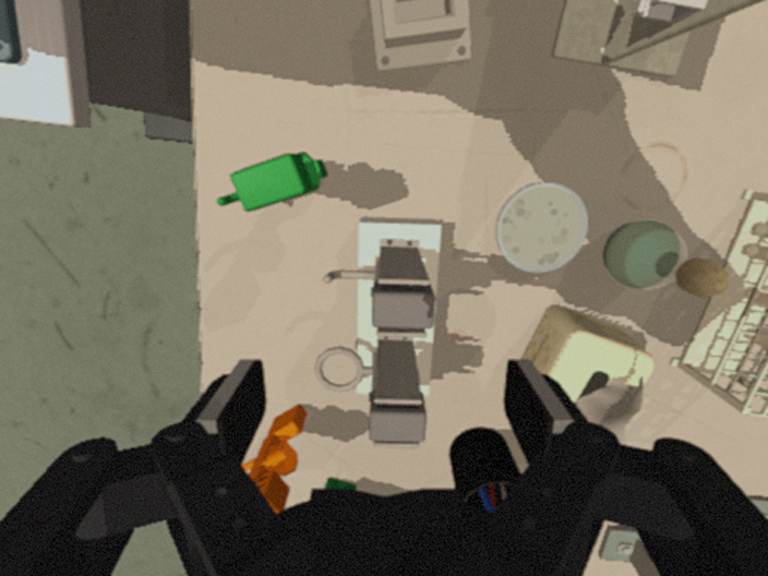

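The view confirms the choice: the grey hook hanger has its block top at about (403,311) and its hook at (330,275). The ring hanger is at (398,415).

```bash
python3 - <<'E'
from h import *
np.set_printoptions(precision=4,suppress=True)
f=np.load("pics/w2.png.npy",allow_pickle=True).item()
g=lambda u,v,z: ray(f,(u/1.5,v/1.5),z)
ang=lambda a,b: np.degrees(np.arctan2(*(b-a)[[1,0]]))
q=[g(*p,.16) for p in [(373,292),(434,290),(433,330),(374,331)]]
print(np.mean(q,0),np.linalg.norm(q[0]-q[1]),np.linalg.norm(q[0]-q[3]))
q2=[g(*p,.16) for p in [(371,402),(424,402),(424,441),(371,441)]]
print("ring",np.mean(q2,0),"dir",ang(np.mean(q2,0),np.mean(q,0))-90)
a,b,c=[g(*p,.04) for p in [(358,222),(442,222),(357,390)]]
print(ang(a,b),ang(c,a)-90,np.linalg.norm(b-a))
f=np.load("pics/w1.png.npy",allow_pickle=True).item()
fl=[ray(f,(235+u/5,100+v/5),.005) for u,v in [(55,108),(325,75),(340,318),(88,347)]]
print("flange",np.mean(fl,0),[np.linalg.norm(fl[i]-fl[i-1]) for i in range(4)],ang(fl[0],fl[1]),ang(fl[3],fl[2]),ang(fl[3],fl[0])-90,ang(fl[2],fl[1])-90)
kn=ray(f,(375+(548-400)/3,105/3),.1215); print("knob",kn)
b1,b2=[ray(f,(375+(u-400)/3,v/3),.137) for u,v in [(527,551),(708,0)]]
print("rail back",b1,b2,ang(b1,b2)-90)
im=np.load("pics/w2.png.npy",allow_pickle=True).item()["image"]
E
```

```text
[ 0.4872 -0.2587  0.16  ] 0.04363345691831669 0.030379714841154093
ring [ 0.494  -0.3529  0.16  ] dir 4.134240163653203
6.219884299108356 4.769598307628712 0.08153945451294517
flange [ 0.4815 -0.0274  0.005 ] [np.float64(0.08151265078980312), np.float64(0.08918853540809327), np.float64(0.08160541969130566), np.float64(0.08770836795502886)] 12.674731455982945 12.611391773586675 13.357139756473487 12.317071216970533
knob [0.6242 0.1262 0.1215]
rail back [ 0.6555 -0.0423  0.137 ] [0.6623 0.1597 0.137 ] -1.9237418401983462
```

>>> step_arm --commands '[1.6,-2.9,0,0,0,-0.01,-1,1.6,-2.9,-4,0,0,-0.01,-1,1.6,-2.9,-8,0,0,-0.01,-1,1.6,-2.9,-12,0,0,-0.01,-1,1.6,-2.9,-15,0,0,-0.01,-1,1.6,-2.9,-17.4,0,0,-0.01,-1,1.6,-2.9,-17.4,0,0,-0.01,-1,1.6,-2.9,-17.4,0,0,-0.01,-1,1.6,-2.9,-17.4,0,0,-0.01,1,1.6,-2.9,-17.4,0,0,-0.01,1,1.6,-2.9,-17.4,0,0,-0.01,1,1.6,-2.9,-17.4,0,0,-0.01,1,1.6,-2.9,-17.4,0,0,-0.01,1,1.6,-2.9,-17.4,0,0,-0.01,1,1.6,-2.9,-17.4,0,0,-0.01,1,1.6,-2.9,-17.4,0,0,-0.01,1]' --force 60

```text
time_s: 5.75
tool_pos: [0.4872, -0.2593, 0.1973]
tool_rot: [[-0.099, 0.995, 0.002], [0.995, 0.099, -0.0], [-0.001, 0.002, -1.0]]
ft_force: [-1.1, 1.1, 6.6]
width: 0.529
gripper_force: 61.7
```

>>> step_arm --commands '[0,0,2,0,0,0,1,0,0,4,0,0,0,1,0,0,7,0,0,0,1,0,0,10,0,0,0,1,0,0,14,0,0,0,1,0,0,17.5,0,0,0,1,0,0,17.5,0,0,0,1,0,4,17.5,0,0,0.12,1,0,8,17.5,0,0,0.12,1,0,12,17.5,0,0,0.12,1,0,16,17.5,0,0,0.12,1,-0.5,20,17.5,0,0,0.12,1,-0.5,23.1,17.5,0,0,0.12,1,-0.5,23.1,17.5,0,0,0.12,1,-0.5,23.1,17.5,0,0,0.12,1]'

```text
time_s: 7.25
tool_pos: [0.481, -0.0273, 0.3703]
tool_rot: [[-0.219, 0.976, -0.001], [0.976, 0.219, -0.0], [0.0, -0.001, -1.0]]
ft_force: [0.4, 0.5, -1.6]
width: 0.535
gripper_force: 62.1
```

```bash
cat >> h.py <<'E'
def pose(p,yaw):
    c,s=np.cos(yaw),np.sin(yaw); return np.array([[c,-s,0],[s,c,0],[0,0,1]]),np.array(p)
def box(im,f,P,x,y,z,col,S,off=(0,0)):
    R,t=P
    pts=[proj(f,R@np.array([a,b,c])+t) for c in z for a,b in [(x[0],y[0]),(x[1],y[0]),(x[1],y[1]),(x[0],y[1])]]
    pts=[tuple(int(round(v)) for v in (np.array(q)-off)*S) for q in pts]
    for i in range(4):
        for a,b in [(i,(i+1)%4),(4+i,4+(i+1)%4),(i,i+4)]: cv2.line(im,pts[a],pts[b],col,1)
def view(f,crop,S):
    x0,y0,x1,y1=crop
    return np.ascontiguousarray(cv2.resize(np.asarray(f["image"])[y0:y1,x0:x1],None,fx=S,fy=S,interpolation=cv2.INTER_CUBIC))
E
cat > d.py <<'E'
from h import *
s=sense(); T=np.array(s["tool_pos"]); y=np.array(s["tool_rot"])[:,1]
yaw=np.arctan2(y[1],y[0]); print(T,np.degrees(yaw))
f=grab("wrist"); g=grab("side")
np.save("pics/w3.npy",f,allow_pickle=True)
H=pose(T-[0,0,.054+.136],yaw); D=pose([.4815,-.0274,0],np.radians(12.7))
a=view(f,(150,60,400,360),1.6)
b0=proj(g,T-[0,0,.15]).astype(int); cr=(b0[0]-50,b0[1]-60,b0[0]+50,b0[1]+60); b=view(g,cr,4)
for im,ff,S,o in [(a,f,1.6,(150,60)),(b,g,4,cr[:2])]:
    box(im,ff,H,(-.02,.02),(-.009,.009),(0,.04),(255,0,0),S,o)
    box(im,ff,D,(-.035,.035),(-.024,.024),(.005,.04),(0,0,255),S,o)
    box(im,ff,D,(-.0225,.0225),(-.0115,.0115),(.04,.04),(0,255,0),S,o)
c=np.zeros((480,800,3),np.uint8); c[:480,:400]=a; c[:480,400:800]=b
cv2.imwrite("pics/d.png",c[:,:,::-1])
E
python3 d.py
```

```text
[ 0.48097791 -0.02733402  0.37026853] 12.655338604120685
```

View pics/d.png

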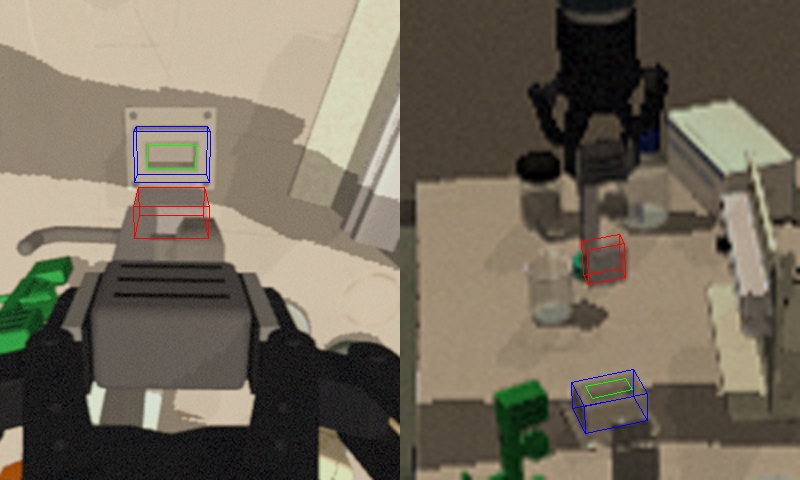

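The overlay matches the dock, and the foot is aligned over the hole. Lowering.

>>> step_arm --commands '[0,0,-4,0,0,0,1,0,0,-8,0,0,0,1,0,0,-11,0,0,0,1,0,0,-12.5,0,0,0,1,0,0,-13.5,0,0,0,1,0,0,-14.5,0,0,0,1,0,0,-15.5,0,0,0,1,0,0,-16.5,0,0,0,1,0,0,-17.2,0,0,0,1,0,0,-17.2,0,0,0,1]'

```text
time_s: 8.35
tool_pos: [0.481, -0.0279, 0.1981]
tool_rot: [[-0.217, 0.976, -0.002], [0.976, 0.217, -0.0], [0.0, -0.002, -1.0]]
ft_force: [-0.5, 0.1, -2.4]
width: 0.532
gripper_force: 64.2
```

>>> step_arm --commands '[0,0,0,0,0,0,0.5,0,0,0,0,0,0,0,0,0,0,0,0,0,-1,0,0,0,0,0,0,-1,0,0,0,0,0,0,-1,0,0,0,0,0,0,-1,0,0,3,0,0,0,-1,0,0,7,0,0,0,-1,0,0,11,0,0,0,-1,2,-2,13,0,0,1.56,-1,5,-4,13,0,0,1.56,-1,8,-6,13,0,0,1.56,-1,8,-6,13,0,0,1.56,-1,8,-6,13,0,0,1.56,-1,8,-6,13,0,0,1.56,-1,8,-6,13,0,0,1.56,-1,8,-6,13,0,0,1.56,-1,8,-6,13,0,0,1.56,-1,8,-6,13,0,0,1.56,-1,8,-6,13,0,0,1.56,-1]'

```text
time_s: 10.35
tool_pos: [0.5614, -0.088, 0.3289]
tool_rot: [[-0.977, -0.211, -0.0], [-0.211, 0.977, 0.0], [0.0, 0.0, -1.0]]
ft_force: [0.2, 0.4, 0.2]
width: 1.0
gripper_force: 0.0
```

>>> step_arm --commands '[0,0,0,0,0,0,-1,0,0,0,0,0,0,-1]'

```text
time_s: 10.55
tool_pos: [0.5614, -0.088, 0.3289]
tool_rot: [[-0.979, -0.205, -0.0], [-0.205, 0.979, 0.0], [-0.0, 0.0, -1.0]]
ft_force: [0.1, 0.1, -0.1]
width: 1.001
gripper_force: 0.0
```

```bash
cat > e.py <<'E'
from h import *
np.set_printoptions(precision=4,suppress=True)
s=sense(); print(s["joint_positions"])
f=grab("wrist"); g=grab("side"); np.save("pics/w4.npy",f,allow_pickle=True)
for t in ["hook_hanger_grip","stop","rail","rail_mouth","dock_floor"]:
    for ff in (f,g):
        for d in eyes.spot_in(t,ff)[:2]: print(t,round(d["score"],2),np.array(d["point"]),proj(ff,d["point"]).round())
R=pose([.6448,.0875,0],np.radians(-1.9))
H=pose([.4815,-.0274,.006],np.radians(12.7))
a=np.ascontiguousarray(f["image"]).copy(); cv2.imwrite("pics/w4raw.png",a[:,:,::-1])
S=1.5; a=view(f,(0,0,512,384),1.5)
cr=(205,140,310,236); b=view(g,cr,4)
box(b,g,H,(-.023,.023),(-.014,.014),(.118,.154),(255,0,0),4,cr[:2])
box(b,g,H,(-.02,.02),(-.009,.009),(0.04,.04),(255,0,0),4,cr[:2])
cv2.imwrite("pics/e1.png",a[:,:,::-1]); cv2.imwrite("pics/e2.png",b[:,:,::-1])
E
python3 e.py
```

```text
[-0.1678  0.3785  0.3164  1.7492 -0.1342  1.035   1.9733]
hook_hanger_grip 0.78 [ 0.4799 -0.0347  0.1595] [337. 114.]
hook_hanger_grip 0.71 [ 0.4052 -0.1737  0.0363] [211.  18.]
hook_hanger_grip 0.83 [ 0.3616 -0.7027  0.087 ] [215. 306.]
hook_hanger_grip 0.67 [ 0.378  -0.4848  0.09  ] [217. 254.]
stop 0.54 [0.6231 0.1195 0.1271] [422. 269.]
stop 0.38 [0.6431 0.0299 0.1133] [338. 263.]
rail 0.77 [0.6435 0.0296 0.1126] [338. 263.]
rail 0.58 [0.6578 0.0276 0.0242] [275. 180.]
rail_mouth 0.95 [0.6454 0.0293 0.1126] [337. 264.]
rail_mouth 0.87 [0.6557 0.0303 0.0248] [274. 179.]
rail_mouth 0.6 [ 0.4726 -0.0422  0.1041] [234. 177.]
dock_floor 0.7 [ 0.4821 -0.0471  0.0041] [296. 109.]
dock_floor 0.42 [0.6222 0.1186 0.1246] [421. 266.]
dock_floor 0.63 [ 0.4699 -0.0482  0.0245] [234. 193.]
```

View pics/e1.png

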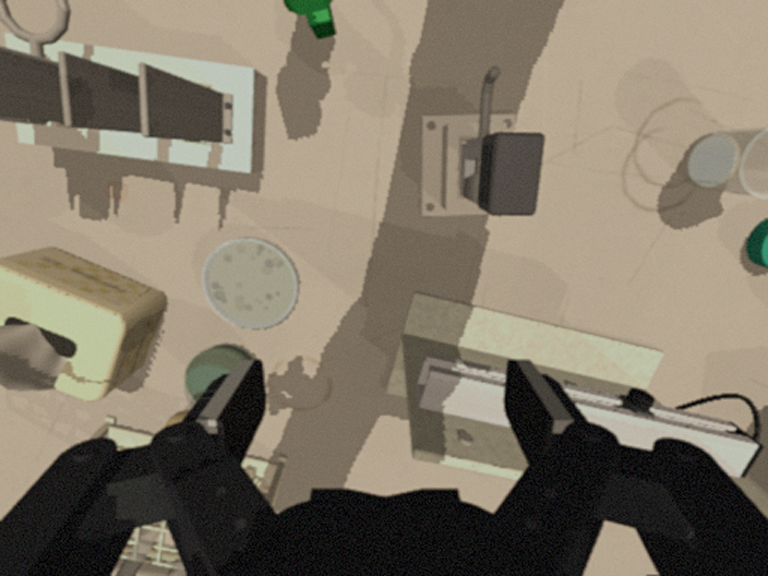

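The hanger now stands in the dock, with its grip block top at about (513,173). The rail mouth is near (424,362)-(418,408). I'll overlay the rail model on both wrist views to refine its pose.

```bash
cat > fit.py <<'E'
from h import *
from scipy.optimize import minimize
from scipy.ndimage import map_coordinates
np.set_printoptions(precision=4,suppress=True)
fs=[np.load("pics/"+n,allow_pickle=True).item() for n in ("w1.png.npy","w4.npy")]
G=[]
for f in fs:
    g=cv2.GaussianBlur(cv2.cvtColor(np.asarray(f["image"]),cv2.COLOR_RGB2GRAY).astype(np.float32),(0,0),1)
    G.append(np.hypot(cv2.Sobel(g,5,1,0),cv2.Sobel(g,5,0,1)))
# rail-frame edges: top front, top back, front lower, mouth top, mouth front
E=[((-.0155,-.13,.137),(-.0155,.05,.137)),((.0155,-.13,.137),(.0155,.05,.137)),((-.0155,-.13,.106),(-.0155,.05,.106)),
   ((-.0155,-.13,.137),(.0155,-.13,.137)),((-.0155,-.13,.106),(-.0155,-.13,.137))]
def score(p,which=(0,1)):
    R,t=pose([p[0],p[1],0],p[2]); s=0
    m=np.array([0,-.13,0])
    t=np.array([p[0],p[1],0])-R@m
    for k in which:
        for a,b in E:
            n=40
            P=[proj(fs[k],R@(np.array(a)+(np.array(b)-a)*i/n)+t) for i in range(n+1)]
            P=np.array(P); v=map_coordinates(np.minimum(G[k],150),[P[:,1],P[:,0]],order=1,mode="constant")
            s+=v.mean()
    return -s
from scipy.optimize import differential_evolution as de
res=[]
for w in [(0,),(1,),(0,1)]:
    r=de(score,[(.63,.65),(-.052,-.032),(-.06,0)],args=(w,),seed=1,maxiter=25,popsize=10,tol=1e-4); res.append(r.x)
    print(w,r.x[:2],np.degrees(r.x[2]),r.fun)
p=res[2]; m=np.array([.64,-.0418,np.radians(-1.9)])
ims=[]
for f,cr,S in [(fs[0],(375,0,495,200),3),(fs[1],(265,220,345,300),5)]:
    im=view(f,cr,S)
    R,_=pose([0,0,0],p[2]); t=np.array([p[0],p[1],0])-R@np.array([0,-.13,0])
    box(im,f,(R,t),(-.0155,.0155),(-.13,.05),(.106,.137),(255,0,0),S,cr[:2])
    ims.append(im)
c=np.zeros((600,760,3),np.uint8); c[:600,:360]=ims[0]; c[:400,360:760]=ims[1]
cv2.imwrite("pics/fit.png",c[:,:,::-1])
E
python3 fit.py
```

```text
(0,) [ 0.6386 -0.0406] -2.1962954091162334 -467.12969970703125
(1,) [ 0.6383 -0.0415] -2.230173493365889 -354.1763610839844
(0, 1) [ 0.6385 -0.041 ] -2.210640037894598 -814.1486206054688
```

View pics/fit.png

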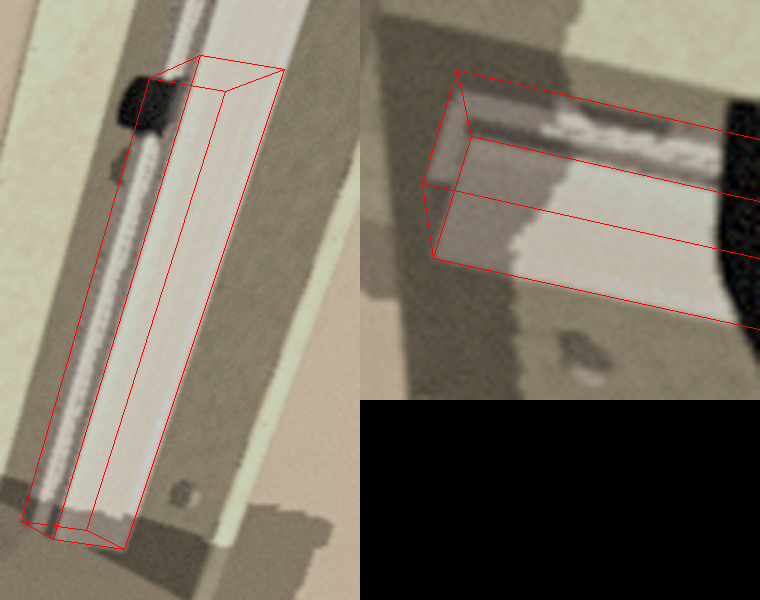

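Both fits agree: mouth at (0.6385, -0.041), yaw -2.2°. From the knob, the stop is about 0.166 m in from the mouth. Regripping across y.

>>> step_arm --commands '[-4,3,0,0,0,0.01,-1,-8,6,0,0,0,0.01,-1,-8,6,0,0,0,0.01,-1,-8,6,-4,0,0,0.01,-1,-8,6,-8,0,0,0.01,-1,-8,6,-11,0,0,0.01,-1,-8,6,-13.2,0,0,0.01,-1,-8,6,-13.2,0,0,0.01,-1,-8,6,-13.2,0,0,0.01,0,-8,6,-13.2,0,0,0.01,1,-8,6,-13.2,0,0,0.01,1,-8,6,-13.2,0,0,0.01,1,-8,6,-13.2,0,0,0.01,1,-8,6,-13.2,0,0,0.01,1,-8,6,-13.2,0,0,0.01,1,-8,6,-13.2,0,0,0.01,1,-8,6,-13.2,0,0,0.01,1]' --force 80

```text
time_s: 12.85
tool_pos: [0.4823, -0.0279, 0.198]
tool_rot: [[-0.976, -0.216, 0.002], [-0.216, 0.976, 0.0], [-0.002, -0.0, -1.0]]
ft_force: [-1.6, -0.1, 5.8]
width: 0.318
gripper_force: 78.4
```

>>> step_arm --commands '[0,0,2,0,0,0,1,0,0,5,0,0,0,1,0,-2,8,0,0,-0.1,1,2,-5,8,0,0,-0.2,1,6,-7.2,8,0,0,-0.256,1,10,-7.2,8,0,0,-0.256,1,14.2,-7.2,8,0,0,-0.256,1,14.2,-7.2,5,0,0,-0.256,1,14.2,-7.2,3,0,0,-0.256,1,14.2,-7.2,3,0,0,-0.256,1,14.2,-7.2,3,0,0,-0.256,1,14.2,-7.2,3,0,0,-0.256,1]'

```text
time_s: 14.05
tool_pos: [0.6241, -0.1001, 0.2285]
tool_rot: [[-0.999, 0.038, 0.002], [0.038, 0.999, -0.0], [-0.002, -0.0, -1.0]]
ft_force: [0.1, 0.1, -2.1]
width: 0.32
gripper_force: 78.8
```

```bash
cat > p.py <<'E'
from h import *
np.set_printoptions(precision=4,suppress=True)
s=sense(); T=np.array(s["tool_pos"]); y=np.array(s["tool_rot"])[:,1]; yaw=np.arctan2(y[1],y[0])-np.pi/2
print(T,np.degrees(yaw),np.array(s["tool_rot"])[:,2])
f=grab("wrist"); g=grab("side"); np.save("pics/w5.npy",f,allow_pickle=True)
cr=(160,120,420,300)
a=view(f,cr,3)
R,_=pose([0,0,0],np.radians(-2.21)); t=np.array([.6385,-.041,0])-R@np.array([0,-.13,0])
H=pose(T-[0,0,.192],yaw)
Hs=H[0],H[1]
def draw(im,ff,S,o):
    box(im,ff,(R,t),(-.0155,.0155),(-.13,-.05),(.106,.137),(0,255,0),S,o)
    box(im,ff,H,(-.023,.023),(-.014,.014),(.118,.154),(255,0,0),S,o)
    box(im,ff,H,(-.023,-.007),(-.009,.009),(.038,.12),(0,0,255),S,o)
    box(im,ff,H,(.0025,.0225),(-.016,.016),(.075,.095),(255,255,0),S,o)
draw(a,f,3,cr[:2])
a=a[:540,:780]
b0=proj(g,T-[0,0,.1]).astype(int); c2=(b0[0]-35,b0[1]-30,b0[0]+35,b0[1]+30); b=view(g,c2,4); draw(b,g,4,c2[:2])
a[:b.shape[0],-b.shape[1]:]=b
cv2.imwrite("pics/p.png",a[:,:,::-1])
E
python3 p.py
```

```text
[ 0.6241 -0.1001  0.2285] -2.173262823711784 [ 0.0023 -0.0002 -1.    ]
```

View pics/p.png

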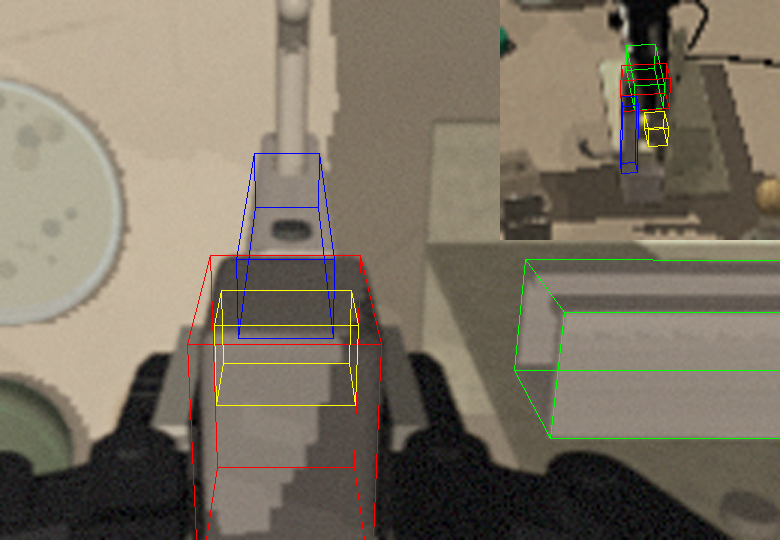

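The rail overlay fits and the hanger overlay is close. I'll check the hanger's x and z in the hand using the hook tip and the stem.

```bash
python3 - <<'E'
from h import *
np.set_printoptions(precision=1,suppress=True)
f=np.load("pics/w5.npy",allow_pickle=True).item()
R,_=pose([0,0,0],np.radians(-2.2)); T=np.array([.6241,-.1001,.2285])
pr=lambda q,d=(0,0,0): ((proj(f,R@(np.array(q)+d)+T-[0,0,.192]))-(160,120))*3
for n,q in dict(hooktip=(-.069,0,.082),rodtop=(-.03,0,.066),stemtopL=(-.023,.009,.118),blockbot=(-.023,0,.118),blocktop=(-.023,0,.154),foot=(-.02,0,0),foottop=(-.02,0,.04)).items():
    print(n,pr(q),"dx1mm",pr(q,(.001,0,0))-pr(q),"dz1mm",pr(q,(0,0,.001))-pr(q),"dy",pr(q,(0,.001,0))-pr(q))
# vertical profiles at the block/stem centre columns
im=cv2.GaussianBlur(cv2.cvtColor(f["image"],cv2.COLOR_RGB2GRAY),(3,3),0)
print("col",160+290//3,[int(v) for v in im[110:260,160+290//3]])
E
```

```text
hooktip [285.6  -9.6] dx1mm [0.  4.9] dz1mm [-0.   0.2] dy [4.7 0. ]
rodtop [286.  152.2] dx1mm [0. 4.] dz1mm [-0.  1.] dy [4.1 0. ]
stemtopL [333.3 255.4] dx1mm [-0.1  5. ] dz1mm [0.3 1.9] dy [5.4 0. ]
blockbot [285.  255.4] dx1mm [0. 5.] dz1mm [-0.   1.9] dy [5.4 0. ]
blocktop [283.8 344.5] dx1mm [0.  6.2] dz1mm [-0.   3.2] dy [6.9 0. ]
foot [286.8 133.6] dx1mm [0. 3.] dz1mm [-0.   0.7] dy [3.1 0. ]
foottop [286.4 164.9] dx1mm [0.  3.5] dz1mm [-0.   0.9] dy [3.6 0. ]
col 256 [178, 178, 177, 176, 168, 155, 151, 158, 167, 173, 174, 171, 164, 156, 144, 127, 105, 91, 92, 101, 104, 105, 105, 105, 106, 108, 113, 129, 151, 166, 171, 171, 170, 170, 170, 170, 170, 170, 170, 170, 171, 171, 170, 170, 170, 169, 169, 170, 171, 170, 170, 170, 171, 171, 171, 171, 171, 170, 170, 170, 170, 170, 169, 169, 167, 165, 164, 160, 151, 141, 136, 135, 135, 134, 135, 135, 135, 135, 135, 135, 135, 134, 121, 86, 57, 50, 58, 72, 83, 91, 106, 124, 138, 153, 154, 122, 86, 75, 76, 76, 75, 76, 78, 77, 76, 77, 78, 77, 77, 78, 77, 77, 78, 79, 81, 81, 79, 78, 81, 87, 95, 106, 118, 126, 130, 132, 130, 127, 126, 126, 125, 126, 126, 126, 126, 126, 125, 125, 126, 126, 127, 126, 126, 127, 127, 127, 126, 125, 125, 127]
```

The overlay agrees to within 1 mm. The hanger is 1.5 mm too high, so I'll lower it and start the insertion.

>>> step_arm --commands '[0,0,-0.15,0,0,0,1,0.04,2,-0.15,0,0,0,1,0.08,3.5,-0.15,0,0,0,1,0.12,4.2,-0.15,0,0,0,1,0.15,4.9,-0.15,0,0,0,1,0.17,5.5,-0.15,0,0,0,1,0.19,6.1,-0.15,0,0,0,1,0.22,6.7,-0.15,0,0,0,1,0.22,6.7,-0.15,0,0,0,1]'

```text
time_s: 15.05
tool_pos: [0.6269, -0.0348, 0.2271]
tool_rot: [[-0.999, 0.039, 0.003], [0.039, 0.999, -0.003], [-0.004, -0.003, -1.0]]
ft_force: [-0.5, -3.3, 4.9]
width: 0.311
gripper_force: 80.4
```

>>> step_arm --commands '[0,0,0.08,0,0,0,1,0.02,0.7,0.1,0,0,0,1,0.06,1.5,0.1,0,0,0,1,0.09,2.5,0.1,0,0,0,1,0.13,3.5,0.1,0,0,0,1,0.17,4.5,0.1,0,0,0,1]'

```text
time_s: 15.65
tool_pos: [0.6279, 0.0117, 0.2271]
tool_rot: [[-0.999, 0.038, 0.001], [0.038, 0.999, -0.002], [-0.002, -0.002, -1.0]]
ft_force: [-0.5, -5.9, 5.1]
width: 0.314
gripper_force: 80.4
```

>>> step_arm --commands '[0.03,0.8,0.05,0,0,0,1,0.07,1.8,0.05,0,0,0,1,0.11,2.8,0.05,0,0,0,1,0.14,3.8,0.05,0,0,0,1,0.18,4.8,0.05,0,0,0,1,0.22,5.8,0.05,0,0,0,1,0.26,6.8,0.05,0,0,0,1,0.29,7.5,0.05,0,0,0,1,0.29,7.5,0.05,0,0,0,1]'

```text
time_s: 16.55
tool_pos: [0.6308, 0.0889, 0.2271]
tool_rot: [[-0.999, 0.036, 0.001], [0.036, 0.999, 0.001], [-0.001, 0.001, -1.0]]
ft_force: [2.2, -1.5, 3.1]
width: 0.318
gripper_force: 80.0
```

>>> step_arm --commands '[0.01,0.3,0,0,0,0,1,0.02,0.6,0,0,0,0,1,0.04,0.9,0,0,0,0,1,0.04,1.1,0,0,0,0,1,0.05,1.3,0,0,0,0,1,0.05,1.4,0,0,0,0,1]'

```text
time_s: 17.15
tool_pos: [0.6313, 0.0999, 0.2271]
tool_rot: [[-0.999, 0.039, 0.001], [0.039, 0.999, -0.002], [-0.001, -0.002, -1.0]]
ft_force: [2.4, -6.0, 2.9]
width: 0.317
gripper_force: 80.0
```

>>> step_arm --commands '[0.01,0.2,0,0,0,0,1,0.01,0.4,0,0,0,0,1,0.02,0.5,0,0,0,0,1,0.02,0.6,0,0,0,0,1,0.02,0.6,0,0,0,0,1]'

```text
time_s: 17.65
tool_pos: [0.6315, 0.1032, 0.2272]
tool_rot: [[-0.999, 0.041, 0.001], [0.041, 0.999, -0.005], [-0.001, -0.005, -1.0]]
ft_force: [2.3, -10.1, 4.4]
width: 0.316
gripper_force: 80.4
```

>>> step_arm --commands '[0.01,0.2,0,0,0,0,1,0.02,0.4,0,0,0,0,1,0.02,0.5,0,0,0,0,1,0.02,0.5,0,0,0,0,1]'

```text
time_s: 18.05
tool_pos: [0.6316, 0.104, 0.2273]
tool_rot: [[-0.999, 0.043, -0.0], [0.043, 0.999, -0.01], [-0.0, -0.01, -1.0]]
ft_force: [-0.2, -18.9, 5.6]
width: 0.322
gripper_force: 80.6
```

>>> step_arm --commands '[-0.01,-0.4,0,0,0,0,1,-0.01,-0.4,0,0,0,0,1,-0.01,-0.4,0,0,0,0,0.3,-0.01,-0.4,0,0,0,0,0,-0.01,-0.4,0,0,0,0,-0.6,-0.01,-0.4,0,0,0,0,-0.6,-0.01,-0.4,0,0,0,0,-0.6,-0.01,-0.4,0,0,0,0,-0.6]'

```text
time_s: 18.85
tool_pos: [0.6309, 0.1086, 0.2267]
tool_rot: [[-0.999, 0.037, -0.0], [0.037, 0.999, 0.0], [0.0, 0.0, -1.0]]
ft_force: [-0.3, 0.3, -0.1]
width: 0.794
gripper_force: 0.0
```

>>> step_arm --commands '[0,0,2,0,0,0,-0.6,0,0,5,0,0,0,-0.6,0,0,9,0,0,0,-0.6,-2,0,12,0,0,0,-0.6,-7,0,12,0,0,0,-0.6,-10,0,12,0,0,0,-0.6,-10,0,12,0,0,0,-0.6,-10,0,12,0,0,0,-0.6]'

```text
time_s: 19.65
tool_pos: [0.5311, 0.1085, 0.3473]
tool_rot: [[-0.999, 0.037, 0.001], [0.037, 0.999, 0.001], [-0.001, 0.001, -1.0]]
ft_force: [0.2, 0.5, 0.7]
width: 0.798
gripper_force: 0.0
```

```bash
cat > q.py <<'E'
from h import *
np.set_printoptions(precision=4,suppress=True)
f=grab("wrist"); cr=(190,90,450,290); a=view(f,cr,3)
R,_=pose([0,0,0],np.radians(-2.21)); M=np.array([.6385,-.041,0]); t=M-R@np.array([0,-.13,0])
H=R,t+R@np.array([-.0125,-.13+.1445,.035])
box(a,f,H,(-.023,.023),(-.014,.014),(.118,.154),(255,0,0),3,cr[:2])
box(a,f,(R,t),(-.0155,.0155),(-.13,.13),(.106,.137),(0,255,0),3,cr[:2])
for n in ("petri","ring_hanger","beaker","tape","hook_hanger_grip"):
    print(n,[(round(d["score"],2),np.array(d["point"])) for d in eyes.spot_in(n,f)[:2]])
cv2.imwrite("pics/q.png",a[:,:,::-1])
E
python3 q.py
```

```text
petri [(0.79, array([ 0.629 , -0.2018,  0.0153])), (0.51, array([ 0.4822, -0.0224,  0.0123]))]
ring_hanger []
beaker [(0.86, array([0.426 , 0.1966, 0.0389]))]
tape [(0.8, array([0.4842, 0.2837, 0.0212]))]
hook_hanger_grip [(0.93, array([ 0.3876, -0.1742,  0.037 ])), (0.68, array([0.6123, 0.1056, 0.1821]))]
```

View pics/q.png

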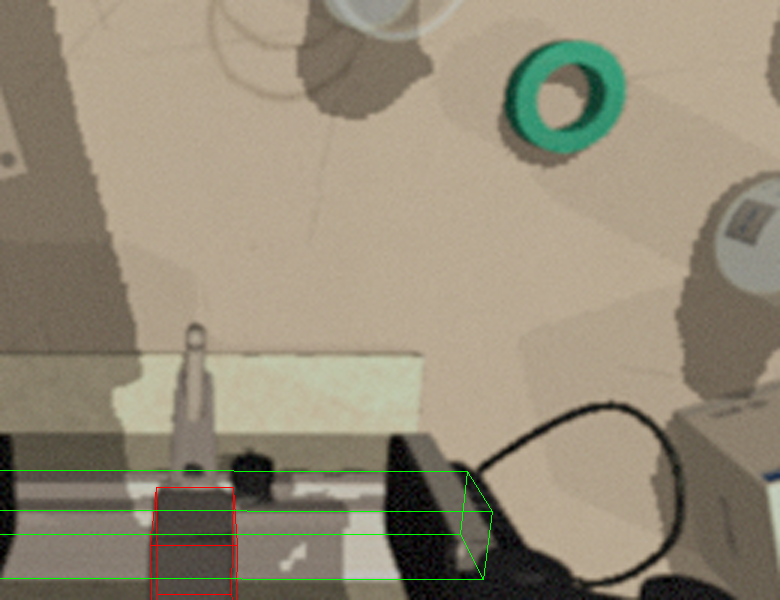

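The picture shows the hanger hanging in the rail, with its block matching the overlay and the hook at (195,330). The knob is just beyond it at (252,478). One quick check of the gap to the stop.

```bash
python3 - <<'E'
from h import *
f=grab("wrist")
R,_=pose([0,0,0],np.radians(-2.21)); M=np.array([.6385,-.041,0])
p=lambda x,y,z:((proj(f,M+R@np.array([x,y,z]))-(190,90))*3).round(1)
for x in(-.02,-.03): print("knob",x,p(x,.1685,.1215))
print("hooktip",p(-.0815,.1445,.117),"per mm",p(-.025,.1695,.1215)-p(-.025,.1685,.1215))
im=np.asarray(f["image"]).sum(2); r=slice(240,258)
c=[int(im[r,u].mean()) for u in range(255,290)]; print(c)
E
```

```text
knob -0.02 [256.1 480.1]
knob -0.03 [256.6 457.9]
hooktip [196.6 333. ] per mm [2.5 0. ]
[263, 272, 290, 311, 328, 329, 322, 297, 287, 291, 292, 285, 229, 148, 112, 112, 108, 103, 100, 102, 101, 116, 110, 108, 108, 121, 203, 282, 322, 319, 313, 316, 323, 353, 381]
```

```bash
python3 -c "
from h import *
print(robot.job_done())"
```

```text
the job is handed in; nothing more can be done
None
```

The hook hanger was parked in the socket and let go, then regripped, slid into the rail up against the stop (wrist force rose to 19 N) and released. The last image shows it hanging there, about 20 s in. I never touched the ring hanger, petri dish, beaker or tape, though I took no final look at the ring hanger. The job is handed in, but no verdict came back.

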